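Put the long bone on the microscope's carriage and slide it under the lens

ROBOT

A 7-joint arm with a two-finger parallel gripper is mounted at the origin on the work surface. World frame = base frame: x ahead of the robot, y to its left, z up, the work surface at z = 0. Lengths are in mm, angles in rad, forces in N, time in s.
With the tool pointing down it reaches from about 425 to 950 mm from the base axis. Payload 4.7 kg.
Tool frame: the origin (TCP) lies at the very end of the fingers, on their centre line; the grasp point (between the pads) lies bot.hold_point_z behind it (bot.hold_point_z is the distance from the TCP to the grasp point, in mm); z points along the fingers, y is the line along which they close (so a half turn about z gives the same grasp; the last joint's range is limited). The gripper opens to 87 mm and grips with 3 to 60 N. Pads are 19 mm wide; open, the fingers measure 117 mm over their backs; the gripper's body (75 mm by 190 mm) begins 51 mm behind the grasp point.
Start: joints at [-1.345, 0.469, -0.049, 1.532, 0.024, 1.141, -0.082], TCP at [170.092, 653.236, 222.573] pointing down, gripper open.
Joint ranges: [-2.59, 2.59], [-0.33, 1.99], [-1.39, 1.29], [0.1, 2.45], [-1.04, 4.18], [0.21, 1.99], [-2.66, 2.66]. Speed limits (rad/s): [2.57, 2.57, 3.14, 3.14, 3.14, 3.14, 3.14].

INTERFACE

Orientations are given as a unit quaternion [w, x, y, z].
In Python, from plant import bot gives the robot as it stands.
- The arm moves only by the tool move_arm, never from a script. Its argument "increments" is a list of rows, each an object of numbers: "tx", "ty", "tz": the shift along the world's x, y, z scaled (see below); "wx", "wy", "wz": the turn, a rotation vector about the world's x, y, z scaled (see below). In form: [{"tx": .., "ty": .., "tz": .., "wx": .., "wy": .., "wz": ..}, ...]. A call has 1 to 5 rows; each row is the pose to reach, as a shift and turn from the pose commanded when the call began; what a row does not reach only later rows make up. The controller multiplies each number of a shift by 0.15 m and each number of a turn by 0.5 rad. A row lasts 1/12 s, in which the tool goes at most 41.7 mm and 7.16 degrees, less where a joint would pass 70% of its speed; a pose out of reach is approached as far as the arm can. A call with a number of a shift or a turn outside -1 to 1 is refused whole. A call with a gripper value outside its range is refused whole. "claw" is the closure, from -1 (fully open) to 1 (shut), set as the call begins (left out, the last holds). The fingers move at their own pace and stop on an object; "squeeze" is the grip in N (left out, the last holds). Time passes only in rows, so rows that repeat a pose let the fingers close. It gives the time, the measured TCP pose, the force, the opening and the grip force at its end, in the units of the state.
- bot.get_obs(): the state, without advancing time (a new reading comes with each control period).
- bot.camera(name): name is "side" or "top"; returns a dict with "image" (400x640x3 uint8, red, green, blue), "range_z" (400x640 float32, mm along the optical axis (not along the pixel's ray), 0 where there is no reading), "fx", "fy", "cx", "cy" (pixels), "rvec" (rotation vector, rad) and "tvec" (3), from world to camera coordinates, as OpenCV has them. Camera axes: x right, y down, z forward; pixel columns grow to the right and rows downward; lengths in mm; the calibration is good to about 2 mm. A picture is of the moment at which its call begins.
- bot.finish_job(): hands the job in; it is judged then, once.
Trained networks look in the newest picture that a camera, given by its name, has taken for a name from the list of things; names that differ only in an ending like _2 or _b are one class to them, and where a whole thing is asked for, a point or a joint stands for the part that bears it (a point fixed in the world has none). Each returns a list of dicts, best first, with "confidence" (0 to 1); they miss things now and then, are a little off and sometimes report something else, mostly with a low value. They report only what shows in the picture. A call takes as long as a camera call. They do not tell look-alikes from the thing itself.
- bot.cut_out(camera, target): "mask" (400x640 bool, what is visible of it) and "point" ([column, row] in pixels, amid what is visible of it).
- bot.spot_point(camera, target): "point" ([column, row] in pixels: a listed point, or the origin of a listed thing).
The state is a dict: "clock": time; "joint_positions": joint angles; "joint_velocities": joint speeds; "effort": joint torques, N m; "eef_pos": TCP position; "orientation": TCP orientation; "force": force on the tool from outside, world axes, zero at the start; "torque": the same for the moment, N m; "finger_gap": finger opening in mm; "finger_force": force on a finger pad.
Only numpy, scipy, OpenCV 4.12 (cv2) and the standard library are available. Lean on these libraries where they do the work, as an engineer would, in place of code of your own. Each camera call takes 0.05 s, during which the arm holds its last target. There are 200 camera calls.

TASK

Lay the long bone across the two notched posts of the microscope's carriage while the carriage is still pulled out, its shaft lying in both notches and its broad, two-knuckled end on the side of the wider post; set it down gently in the notches, not dropped, and let go of it. Then slide the carriage, with the bone on it, fully home to its stop under the lens. Leave the two jars and the specimen tray undisturbed.

Things in the scene. Friction and masses are not known exactly. Their poses are not given: they have to be found in the camera images.
- bone: Ivory-brown bone, 170 mm long, about 0.16 kg, on the table. Origin on the shaft axis at mid length, 15 mm above the table; x along the shaft to the broad end, z up at the start. Round shaft 18 mm thick, bare 55 mm either side of the origin. Broad end (x = 70 mm): two knuckle balls side by side, 56 mm across. Other end (x = -70 mm): one ball. Balls have 15 mm radius. Mass centre near x = 13 mm.
- bone_knuckles (a point): Point between the two knuckles of the bone's broad end, on the shaft axis, 70 mm from the bone's origin.
- cradle (a point): On the carriage: where the middle of the shaft axis rests, 75 mm above the table. x: along the notches to the wider post; y: towards the handle; z up. Grey posts 10 mm thick, 90 degree V notches 13 mm deep below this point: the wider (60 mm across, top 17 mm above this point) at x = 40 mm, the narrower (34 mm, top 5 mm above) at x = -40 mm. Deck 170 x 110 mm, 45 mm below this point.
- handle_top (a point): Centre of the top of the carriage's upright black handle, 86 mm above the table, 125 mm from point cradle along +y; same axes. The handle is a block 44 mm along x, 16 mm along y, 56 mm tall above the deck; it may be gripped from above or pushed on its +y face. The carriage slides home towards -y.
- carriage (a joint): Sliding of the carriage along its rails, m: 0 fully pulled out, 0.17 fully home against the stop with the bone under the lens. Starts somewhere between 0 and 0.05. Stiff, about 2.5 N of friction; stays where it is left.
- microscope: Fixed cream stereo microscope; carries the carriage. Origin on the table under the lens axis; y along the rails to the loading side. Base 14 mm thick, x -120 to 120, y -210 to 280 mm. Black lens 64 mm wide from 200 mm up; cream body 100 mm wide, 250 to 420 mm up; black column 60 x 50 mm, 530 mm tall, at y = -165 mm.
- jar_tall: Bystander: clear-labelled sample jar with a yellow cap, 42 mm diameter, 75 mm tall, loose. Origin at the centre of its underside.
- jar_short: Bystander: sample jar with a yellow cap, 42 mm diameter, 50 mm tall, loose. Origin at the centre of its underside.
- specimen_tray: Bystander: white open card tray with stones in it, 160 x 120 mm, 35 mm high, loose. Origin at the centre of its underside.
Things that resemble listed ones, but are neither listed nor needed, are in the scene too. Leave any red look-alike of the bone alone.

How it is judged:
By the outcome, as a careful person would: the job done as asked, in the order asked, and still so for the second after the job is handed in, with the robot touching nothing.
It also fails if it takes over 54 s, if anything falls off the work surface, if the arm or the gripper's body presses on something with over 40 N, if the wrist force passes 120 N, or if a joint passes its speed limit or range.

## Working session

There is one attempt and no reset: what is moved stays moved. The work goes in short steps, Python scripts to look and compute and a tool call to move; the robot and the scene stay as the last step left them, time stands still between calls to the robot, and variables do not carry over. Pictures are saved under pics/ and viewed, at most 10 in all, crops included, and the job is handed in when it is done.

Besides the shell and the picture viewer there is one more tool, called after "Emit:" as name([rows], argument=value, ...), one row to a line, values as JSON. move_arm: Moves the arm, as the interface text tells. Shifts and turns lie within -1 to 1; 1 stands for 0.15 m of shift or 0.5 rad of turn. Its arguments: {"type":"object","properties":{"increments":{"type":"array"},"claw":{"type":"number"},"squeeze":{"type":"number"}},"required":["increments"]}

```bash
ls; mkdir -p pics
cat > h.py <<'E'
import numpy as np, cv2
from plant import bot
def cam(n):
    c=bot.camera(n); c['R']=cv2.Rodrigues(np.array(c['rvec'],float))[0]; c['t']=np.array(c['tvec'],float).ravel(); return c
def px2w(c,u,v,z=None,rng=None):
    d=np.array([(u-c['cx'])/c['fx'],(v-c['cy'])/c['fy'],1.]);o=-c['R'].T@c['t'];w=c['R'].T@d
    s=rng if rng is not None else (z-o[2])/w[2]
    return o+s*w
def cloud(c):
    v,u=np.mgrid[:400,:640];Z=c['range_z'].astype(float)
    P=np.stack([(u-c['cx'])/c['fx']*Z,(v-c['cy'])/c['fy']*Z,Z],-1)
    W=(P-c['t'])@c['R']; W[Z<=0]=np.nan; return W
def w2px(c,p):
    q=c['R']@np.array(p,float)+c['t'];return [c['fx']*q[0]/q[2]+c['cx'],c['fy']*q[1]/q[2]+c['cy']]
def save(c,f): cv2.imwrite('pics/'+f,c['image'][...,::-1])
E
python3 - <<'E'
from h import *
np.set_printoptions(precision=1,suppress=True)
print(bot.hold_point_z,bot.get_obs())
for n in('top','side'):
    c=cam(n);save(c,n+'0.png');W=cloud(c);print(n,'campos',-c['R'].T@c['t'])
    for t in('bone','bone_knuckles','cradle','handle_top','microscope','jar_tall','jar_short','specimen_tray'):
        for r in bot.spot_point(n,t)[:3]:
            u,v=r['point'];print(t,round(r['confidence'],2),np.array(r['point']),W[int(v),int(u)])
    for r in bot.cut_out(n,'bone'):
        m=r['mask'];print('mask',r['confidence'],m.sum(),np.array(r['point']),np.nanmedian(W[m],0),c['image'][m].mean(0))
E
```

```text
pics
18.700000000000003 {'clock': 0.0, 'joint_positions': array([-1.3,  0.5, -0. ,  1.5,  0. ,  1.1, -0.1]), 'joint_velocities': array([ 0.,  0.,  0.,  0., -0.,  0.,  0.]), 'effort': array([ -0. , -50.8,  -0.1, -23.6,  -0.1,   0. ,   0. ]), 'eef_pos': array([170. , 652.6, 221.5]), 'orientation': array([-0. ,  0.1,  1. , -0. ]), 'force': array([-0.4, -0.3, -0. ]), 'torque': array([-0. , -0.1,  0. ]), 'finger_force': 0.0, 'finger_gap': 86.84519082328995}
top campos [ 235.1  158.9 1214.2]
bone 0.94 [274.  242.1] [396.8 247.9  23.3]
bone 0.7 [223.2 185.6] [547.4 363.   24.7]
bone 0.6 [164.3 266.8] [361.9 511.2  24.8]
bone_knuckles 0.91 [244.7 199.5] [506.5 312.8  30.8]
bone_knuckles 0.81 [274.  332.1] [188.8 261.8  24.2]
bone_knuckles 0.69 [152.7 295.4] [296.8 541.3  22.6]
cradle 0.91 [423.  188.7] [ 496.9 -123.6   29.4]
handle_top 0.59 [370.3 193.8] [483.3  13.7  85. ]
microscope 0.67 [303.1 118.7] [694.3 153.7  50.5]
microscope 0.65 [473.2 197.2] [ 467.3 -247.    13.8]
jar_tall 0.76 [304.3 115.7] [691.8 150.8  75.7]
jar_tall 0.45 [260.5 121.9] [695.8 260.2  49.8]
jar_short 0.73 [260.6 
[... 479 characters left out ...]
 [395.7 330.5  23.1]
bone_knuckles 0.76 [295.1 265.4] [505.4 320.7  29. ]
bone_knuckles 0.74 [393.8 383.7] [303.  546.9  25.5]
cradle 0.97 [342.6 158.5] [ 486.9 -246.8   15.5]
handle_top 0.62 [331.9 173.4] [483.    6.4  85.1]
microscope 0.71 [349.4 160.8] [ 462.4 -236.2   15.1]
jar_tall 0.71 [231.8 220.9] [705.1 169.6  16.8]
jar_short 0.93 [213.8 250. ] [701.8 284.   12.1]
specimen_tray 0.91 [190.2 378.4] [607.7 580.2   5.6]
mask 0.94 987 [268.  278.9] [547.4 365.6  22.6] [226.7  25.3  12.3]
mask 0.83 938 [434.8 281.8] [231.2 308.2  22.6] [222.8  20.1   8.2]
mask 0.7 1722 [370.9 376. ] [336.4 527.9  23.3] [163.8  19.9  13.5]
mask 0.58 756 [351.3 269.5] [399.7 302.4  23. ] [158.9 142.4 103.3]
```

Run:
```python
import cv2
a=cv2.imread('pics/top0.png');cv2.imwrite('pics/top0b.png',cv2.resize(a[80:370,100:520],(800,552),interpolation=cv2.INTER_CUBIC))
```

```text
(no output)
```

View pics/top0b.png

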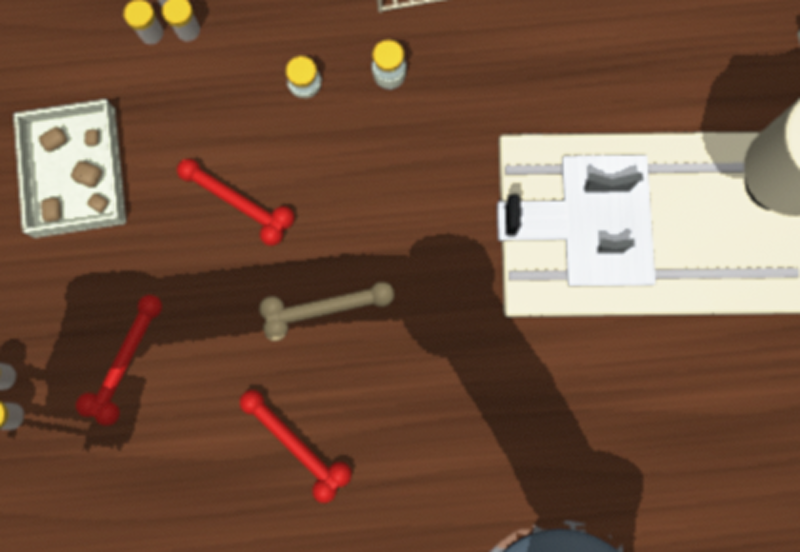

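View pics/side0.png

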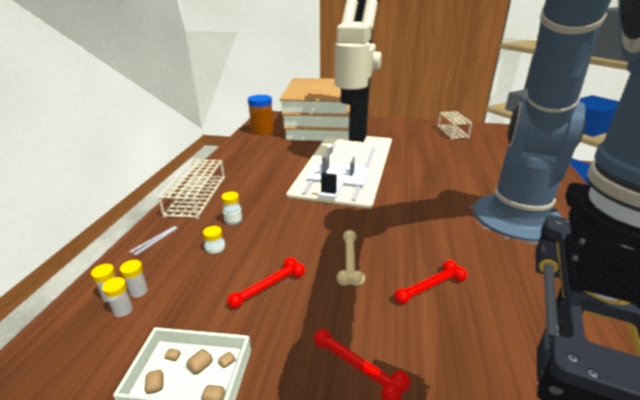

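The bone lies at top pixel (270,240), mid-crop, with its knuckles to the left (+y). The three red ones are decoys. On the carriage at (420,190) the wide post is at the top (+x), and the handle is at (370,193), toward +y. Next I'll measure these precisely.

```bash
cat > meas.py <<'E'
from h import *
np.set_printoptions(precision=3,suppress=True)
def run():
    for n in('top','side'):
        c=cam(n);W=cloud(c);I=c['image'].astype(int)
        X,Y,Z=W[...,0],W[...,1],W[...,2]
        box=(X>300)&(X<500)&(Y>180)&(Y<345)&(Z>8)&(Z<40)&(I[...,0]-I[...,2]<90)&(I[...,1]>0.6*I[...,0])
        p=W[box];print(n,'bone n',len(p),'zmax',p[:,2].max())
        m=p[:,:2].mean(0);u,s,vt=np.linalg.svd(p[:,:2]-m);d=vt[0]*np.sign(vt[0][1])
        a=(p[:,:2]-m)@d; print(' mean',m,'dir',d,'ang',np.degrees(np.arctan2(d[1],d[0])),'ext',a.min(),a.max(),'mid',m+d*(a.min()+a.max())/2)
        sh=p[np.abs(a-(a.min()+a.max())/2)<45];ms=sh[:,:2].mean(0);v2=np.linalg.svd(sh[:,:2]-ms)[2][0];v2*=np.sign(v2[1]);print(' shaft',ms,'ang',np.degrees(np.arctan2(v2[1],v2[0])))
        hm=(X>430)&(X<540)&(Y>-60)&(Y<60)&(Z>70)&(Z<95);q=W[hm];print(' handle',len(q),q.min(0),q.max(0),np.median(q,0), cv2.minAreaRect(q[:,:2].astype(np.float32)))
        for lo,hi,nm in((60,105,'posts'),(23,36,'deck'),(8,18,'base')):
            k=(X>330)&(X<640)&(Y>-450)&(Y<60)&(Z>lo)&(Z<hi)
            if nm=='posts':k&=(Y<-60)&(Y>-200)
            q=W[k];print(' ',nm,len(q), cv2.minAreaRect(q[:,:2].astype(np.float32)))
            if nm=='posts':
                for s in(q[q[:,0]>490],q[q[:,0]<=490]):
                    if len(s)>3: print('   post',len(s),s.min(0),s.max(0),cv2.minAreaRect(s[:,:2].astype(np.float32)))
if __name__=='__main__':run()
E
python3 - <<'E'
import meas;meas.run()
print(meas.bot.get_obs()['orientation'])
E
```

```text
top bone n 669 zmax 32.92440667565234
 mean [398.135 269.75 ] dir [-0.141  0.99 ] ang 98.11199990575453 ext -91.36453737587208 67.28182970235395 mid [399.834 257.829]
 shaft [399.962 258.073] ang 97.93938262249414
 handle 136 [467.452   3.847  70.506] [510.315  21.579  90.704] [489.221  13.877  84.501] ((488.9139099121094, 13.434539794921875), (15.699252128601074, 42.929595947265625), 83.9957504272461)
  posts 249 ((480.4815673828125, -110.80372619628906), (67.14922332763672, 91.21231079101562), 84.95511627197266)
   post 160 [ 513.152 -147.997   60.647] [528.548 -80.488  94.09 ] ((520.3108520507812, -114.31977844238281), (67.14922332763672, 11.243894577026367), 84.95511627197266)
   post 89 [ 433.963 -130.262   60.04 ] [447.097 -87.434  82.412] ((440.8756408691406, -109.01382446289062), (42.86861801147461, 11.989076614379883), 84.94151306152344)
  deck 3393 ((482.9669189453125, -207.74545288085938), (230.6427459716797, 471.0177917480469), 10.537919044494629)
  base 10471 ((501.97747802734375, -219.0203094482422), (480.7473449707031, 301.81976318359375), 86.22705841064453)
side bone 
[... 398 characters left out ...]
  posts 152 ((480.7158203125, -108.98216247558594), (68.27580261230469, 89.91110229492188), 84.59095764160156)
   post 103 [ 512.792 -146.412   61.092] [527.718 -78.948  92.699] ((520.19482421875, -112.71855163574219), (68.25306701660156, 10.79639720916748), 84.82661437988281)
   post 49 [ 434.928 -127.866   61.127] [446.844 -86.259  79.969] ((440.7040710449219, -107.1165542602539), (41.559444427490234, 9.926278114318848), 85.7972183227539)
  deck 1138 ((503.9123229980469, -202.82861328125), (210.4386444091797, 474.9925842285156), 7.501191139221191)
  base 3199 ((501.47442626953125, -217.10531616210938), (484.7631530761719, 300.5920715332031), 86.24783325195312)
[-0.     0.127  0.992  0.   ]
```

Emit:
move_arm([
  {"tx": 0.51, "ty": -0.85, "tz": -0.15, "wz": -0.8},
  {"tx": 0.51, "ty": -0.85, "tz": -0.15, "wz": -0.8},
  {"tx": 0.51, "ty": -0.85, "tz": -0.15, "wz": -0.8},
  {"tx": 0.51, "ty": -0.85, "tz": -0.15, "wz": -0.8},
  {"tx": 0.51, "ty": -0.85, "tz": -0.15, "wz": -0.8},
], claw=-0.3, squeeze=15)

```text
schema error: expected keys tx, ty, tz, wx, wy, wz
```

Emit:
move_arm([
  {"tx": 0.51, "ty": -0.85, "tz": -0.2, "wz": -0.8},
  {"tx": 0.51, "ty": -0.85, "tz": -0.2, "wz": -0.8},
  {"tx": 0.51, "ty": -0.85, "tz": -0.2, "wz": -0.8},
  {"tx": 0.51, "ty": -0.85, "tz": -0.2, "wz": -0.8},
  {"tx": 0.51, "ty": -0.85, "tz": -0.2, "wz": -0.8},
])

```text
schema error: expected keys tx, ty, tz, wx, wy, wz
```

Emit:
move_arm([
  {"tx": 0.505, "ty": -0.84, "tz": -0.3, "wz": -0.763},
  {"tx": 0.505, "ty": -0.84, "tz": -0.3, "wz": -0.763},
  {"tx": 0.505, "ty": -0.84, "tz": -0.3, "wz": -0.763},
  {"tx": 0.505, "ty": -0.84, "tz": -0.3, "wz": -0.763},
  {"tx": 0.505, "ty": -0.84, "tz": -0.3, "wz": -0.763},
])

```text
schema error: expected keys tx, ty, tz, wx, wy, wz
```

Emit:
move_arm([
  {"tx": 0.51, "ty": -0.85, "tz": -0.15, "wx": 0, "wy": 0, "wz": -0.8},
  {"tx": 0.51, "ty": -0.85, "tz": -0.15, "wx": 0, "wy": 0, "wz": -0.8},
  {"tx": 0.51, "ty": -0.85, "tz": -0.15, "wx": 0, "wy": 0, "wz": -0.8},
  {"tx": 0.51, "ty": -0.85, "tz": -0.15, "wx": 0, "wy": 0, "wz": -0.8},
  {"tx": 0.51, "ty": -0.85, "tz": -0.15, "wx": 0, "wy": 0, "wz": -0.8},
], claw=-0.3, squeeze=15)

```text
clock: 1.52
eef_pos: [251.4, 519.5, 199.4]
orientation: [0.002, 0.326, 0.945, -0.002]
force: [0.2, 0.4, 0.2]
finger_gap: 62.5
finger_force: 0.0
```

Emit:
move_arm([
  {"tx": 0.51, "ty": -0.85, "tz": -0.2, "wx": 0, "wy": 0, "wz": -0.8},
  {"tx": 0.51, "ty": -0.85, "tz": -0.2, "wx": 0, "wy": 0, "wz": -0.8},
  {"tx": 0.51, "ty": -0.85, "tz": -0.2, "wx": 0, "wy": 0, "wz": -0.8},
  {"tx": 0.51, "ty": -0.85, "tz": -0.2, "wx": 0, "wy": 0, "wz": -0.8},
  {"tx": 0.51, "ty": -0.85, "tz": -0.2, "wx": 0, "wy": 0, "wz": -0.8},
])

```text
clock: 1.93
eef_pos: [326.3, 392.2, 169.3]
orientation: [0.001, 0.507, 0.862, -0.002]
force: [-0.6, -0.1, -0.2]
finger_gap: 56.6
finger_force: 0.0
```

Emit:
move_arm([
  {"tx": 0.505, "ty": -0.84, "tz": -0.3, "wx": 0, "wy": 0, "wz": -0.763},
  {"tx": 0.505, "ty": -0.84, "tz": -0.3, "wx": 0, "wy": 0, "wz": -0.763},
  {"tx": 0.505, "ty": -0.84, "tz": -0.3, "wx": 0, "wy": 0, "wz": -0.763},
  {"tx": 0.505, "ty": -0.84, "tz": -0.3, "wx": 0, "wy": 0, "wz": -0.763},
  {"tx": 0.505, "ty": -0.84, "tz": -0.3, "wx": 0, "wy": 0, "wz": -0.763},
])

```text
clock: 2.35
eef_pos: [401.0, 266.8, 124.0]
orientation: [0.001, 0.661, 0.75, -0.002]
force: [0.0, -0.4, 0.6]
finger_gap: 56.5
finger_force: 0.0
```

Emit:
move_arm([
  {"tx": -0.016, "ty": 0.033, "tz": -0.3, "wx": 0, "wy": 0, "wz": 0.01},
  {"tx": -0.016, "ty": 0.033, "tz": -0.5, "wx": 0, "wy": 0, "wz": 0.01},
  {"tx": -0.016, "ty": 0.033, "tz": -0.65, "wx": 0, "wy": 0, "wz": 0.01},
  {"tx": -0.016, "ty": 0.033, "tz": -0.7, "wx": 0, "wy": 0, "wz": 0.01},
  {"tx": -0.016, "ty": 0.033, "tz": -0.7, "wx": 0, "wy": 0, "wz": 0.01},
])

```text
clock: 2.77
eef_pos: [395.3, 277.6, 18.7]
orientation: [-0.0, 0.655, 0.755, -0.002]
force: [-0.1, 0.2, -0.6]
finger_gap: 56.6
finger_force: 0.0
```

Run:
```python
from h import *
c=cam('side');cv2.imwrite('pics/side1.png',cv2.resize(c['image'][170:330,250:470,::-1],(770,560)))
```

```text
(no output)
```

View pics/side1.png

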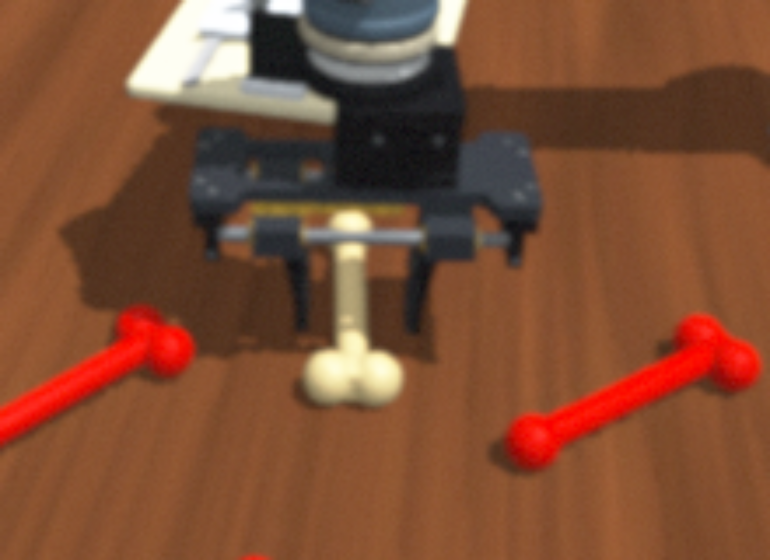

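The fingers straddle the shaft at crop (350,290), with the knuckles toward the camera. I'll lower the last bit and close.

Emit:
move_arm([
  {"tx": 0.02, "ty": -0.04, "tz": -0.05, "wx": 0, "wy": 0, "wz": 0.01},
  {"tx": 0.02, "ty": -0.04, "tz": -0.09, "wx": 0, "wy": 0, "wz": 0.01},
  {"tx": 0.02, "ty": -0.04, "tz": -0.09, "wx": 0, "wy": 0, "wz": 0.01},
  {"tx": 0.02, "ty": -0.04, "tz": -0.09, "wx": 0, "wy": 0, "wz": 0.01},
  {"tx": 0.02, "ty": -0.04, "tz": -0.09, "wx": 0, "wy": 0, "wz": 0.01},
])

```text
clock: 3.23
eef_pos: [399.8, 271.4, 7.1]
orientation: [0.0, 0.654, 0.756, 0.001]
force: [-0.4, -0.8, -0.7]
finger_gap: 56.7
finger_force: 0.0
```

Emit:
move_arm([
  {"tx": -0.005, "ty": 0, "tz": -0.02, "wx": 0, "wy": 0, "wz": 0},
  {"tx": -0.005, "ty": 0, "tz": -0.02, "wx": 0, "wy": 0, "wz": 0},
  {"tx": -0.005, "ty": 0, "tz": -0.02, "wx": 0, "wy": 0, "wz": 0},
])

```text
clock: 3.48
eef_pos: [398.5, 271.2, 3.5]
orientation: [-0.0, 0.654, 0.756, -0.0]
force: [-0.3, -0.1, 0.1]
finger_gap: 56.4
finger_force: 0.0
```

Emit:
move_arm([
  {"tx": 0, "ty": 0, "tz": 0, "wx": 0, "wy": 0, "wz": 0},
  {"tx": 0, "ty": 0, "tz": 0, "wx": 0, "wy": 0, "wz": 0},
  {"tx": 0, "ty": 0, "tz": 0, "wx": 0, "wy": 0, "wz": 0},
  {"tx": 0, "ty": 0, "tz": 0, "wx": 0, "wy": 0, "wz": 0},
  {"tx": 0, "ty": 0, "tz": 0, "wx": 0, "wy": 0, "wz": 0},
], claw=1, squeeze=20)

```text
clock: 3.9
eef_pos: [398.7, 271.2, 3.6]
orientation: [0.0, 0.654, 0.756, 0.0]
force: [-1.0, 0.3, 0.2]
finger_gap: 30.9
finger_force: 0.0
```

Emit:
move_arm([
  {"tx": 0, "ty": 0, "tz": 0, "wx": 0, "wy": 0, "wz": 0},
  {"tx": 0, "ty": 0, "tz": 0, "wx": 0, "wy": 0, "wz": 0},
  {"tx": 0, "ty": 0, "tz": 0, "wx": 0, "wy": 0, "wz": 0},
])

```text
clock: 4.15
eef_pos: [398.8, 271.2, 3.6]
orientation: [0.0, 0.654, 0.756, 0.0]
force: [0.5, -0.0, -0.1]
finger_gap: 17.4
finger_force: 20.0
```

Emit:
move_arm([
  {"tx": 0, "ty": 0, "tz": 0.15, "wx": 0, "wy": 0, "wz": 0},
  {"tx": 0, "ty": 0, "tz": 0.4, "wx": 0, "wy": 0, "wz": 0},
  {"tx": 0, "ty": 0, "tz": 0.65, "wx": 0, "wy": 0, "wz": 0},
  {"tx": 0, "ty": 0, "tz": 0.85, "wx": 0, "wy": 0, "wz": 0},
  {"tx": 0, "ty": 0, "tz": 0.95, "wx": 0, "wy": 0, "wz": 0},
])

```text
clock: 4.57
eef_pos: [400.0, 271.9, 149.5]
orientation: [0.0, 0.654, 0.756, 0.003]
force: [0.4, -0.3, -2.0]
finger_gap: 17.5
finger_force: 20.0
```

Emit:
move_arm([
  {"tx": 0.03, "ty": -0.13, "tz": 0, "wx": 0, "wy": 0, "wz": -0.18},
  {"tx": 0.06, "ty": -0.26, "tz": 0, "wx": 0, "wy": 0, "wz": -0.36},
  {"tx": 0.1, "ty": -0.39, "tz": 0, "wx": 0, "wy": 0, "wz": -0.54},
  {"tx": 0.13, "ty": -0.52, "tz": 0, "wx": 0, "wy": 0, "wz": -0.72},
  {"tx": 0.16, "ty": -0.64, "tz": 0, "wx": 0, "wy": 0, "wz": -0.89},
])

```text
clock: 4.98
eef_pos: [422.2, 173.7, 145.8]
orientation: [-0.0, 0.806, 0.591, -0.0]
force: [0.2, 0.4, -1.9]
finger_gap: 17.3
finger_force: 20.0
```

Emit:
move_arm([
  {"tx": 0.03, "ty": -0.13, "tz": 0, "wx": 0, "wy": 0, "wz": -0.18},
  {"tx": 0.06, "ty": -0.26, "tz": 0, "wx": 0, "wy": 0, "wz": -0.36},
  {"tx": 0.1, "ty": -0.39, "tz": 0, "wx": 0, "wy": 0, "wz": -0.54},
  {"tx": 0.13, "ty": -0.52, "tz": 0, "wx": 0, "wy": 0, "wz": -0.72},
  {"tx": 0.16, "ty": -0.64, "tz": 0, "wx": 0, "wy": 0, "wz": -0.89},
])

```text
clock: 5.4
eef_pos: [446.2, 77.8, 145.8]
orientation: [-0.0, 0.917, 0.399, -0.0]
force: [-0.1, -0.1, -2.3]
finger_gap: 17.3
finger_force: 20.0
```

Emit:
move_arm([
  {"tx": 0.03, "ty": -0.13, "tz": 0, "wx": 0, "wy": 0, "wz": -0.18},
  {"tx": 0.06, "ty": -0.26, "tz": 0, "wx": 0, "wy": 0, "wz": -0.36},
  {"tx": 0.1, "ty": -0.39, "tz": 0, "wx": 0, "wy": 0, "wz": -0.54},
  {"tx": 0.13, "ty": -0.52, "tz": 0, "wx": 0, "wy": 0, "wz": -0.72},
  {"tx": 0.16, "ty": -0.64, "tz": 0, "wx": 0, "wy": 0, "wz": -0.89},
])

```text
clock: 5.82
eef_pos: [470.2, -18.0, 145.8]
orientation: [-0.0, 0.982, 0.187, -0.0]
force: [-0.2, 0.0, -2.3]
finger_gap: 17.7
finger_force: 20.0
```

Emit:
move_arm([
  {"tx": 0, "ty": 0, "tz": 0, "wx": 0, "wy": 0, "wz": -0.18},
  {"tx": 0, "ty": 0, "tz": 0, "wx": 0, "wy": 0, "wz": -0.36},
  {"tx": 0, "ty": 0, "tz": 0, "wx": 0, "wy": 0, "wz": -0.54},
  {"tx": 0, "ty": 0, "tz": 0, "wx": 0, "wy": 0, "wz": -0.72},
  {"tx": 0, "ty": 0, "tz": 0, "wx": 0, "wy": 0, "wz": -0.89},
])

```text
clock: 6.23
eef_pos: [470.0, -16.8, 145.7]
orientation: [-0.0, 0.999, -0.035, -0.001]
force: [-0.4, -0.7, -3.2]
finger_gap: 17.4
finger_force: 20.0
```

Emit:
move_arm([
  {"tx": 0, "ty": 0, "tz": 0, "wx": -0.1, "wy": 0.007, "wz": 0},
  {"tx": 0, "ty": 0, "tz": 0, "wx": -0.2, "wy": 0.013, "wz": 0},
  {"tx": 0, "ty": 0, "tz": 0, "wx": -0.3, "wy": 0.02, "wz": 0},
  {"tx": 0, "ty": 0, "tz": 0, "wx": -0.4, "wy": 0.026, "wz": 0},
  {"tx": 0, "ty": 0, "tz": 0, "wx": -0.4, "wy": 0.026, "wz": 0},
])

```text
clock: 6.65
eef_pos: [470.3, -14.4, 145.2]
orientation: [0.101, 0.994, -0.03, -0.004]
force: [-0.3, -0.0, -2.4]
finger_gap: 17.6
finger_force: 20.0
```

```bash
cat > bone.py <<'E'
from h import *
from scipy.spatial.transform import Rotation as Ro
np.set_printoptions(precision=3,suppress=True)
o=bot.get_obs();q=o['orientation'];R=Ro.from_quat([q[1],q[2],q[3],q[0]]).as_matrix()
print(o['clock'],'tcp',o['eef_pos'],'\n',R,o['force'],o['finger_gap'],o['joint_positions'])
x,y=o['eef_pos'][:2]
for n in('top','side'):
    c=cam(n);save(c,n+'_last.png');W=cloud(c)
    for r in bot.spot_point(n,'bone')+bot.spot_point(n,'bone_knuckles'):
        u,v=np.array(r['point']).astype(int);p=W[v,u]
        if np.hypot(p[0]-x,p[1]-y)<150: print(n,r['confidence'],r['point'],p)
    I=c['image'].astype(int);tan=(I[...,0]-I[...,2]>18)&(I[...,0]-I[...,2]<110)&(I[...,1]>.75*I[...,0])
    k=tan&(np.hypot(W[...,0]-x,W[...,1]-y)<130)&(W[...,2]>o['eef_pos'][2]-25)&(W[...,2]<o['eef_pos'][2]+35)
    p=W[k]
    if len(p)>20:
        m=p.mean(0);d=np.linalg.svd(p-m)[2][0];d*=np.sign(d[0]);a=(p-m)@d;print(n,len(p),m,d,a.min(),a.max(),'mid',m+d*(a.min()+a.max())/2,p[:,2].max())
E
python3 bone.py; python3 -c "
import cv2
a=cv2.imread('pics/top_last.png')[130:280,320:520];b=cv2.imread('pics/side_last.png')[100:250,250:450]
cv2.imwrite('pics/m1.png',cv2.resize(cv2.hconcat([a,b]),(800,300),interpolation=cv2.INTER_CUBIC))"
```

```text
6.65 tcp [470.336 -14.42  145.208] 
 [[ 0.998 -0.058 -0.014]
 [-0.06  -0.978 -0.2  ]
 [-0.002  0.201 -0.98 ]] [-0.314 -0.026 -2.377] 17.56587260588477 [-0.929  0.342  0.911  2.117 -0.091  0.835 -1.613]
side 0.76 [346.9, 144.0] [446.844  -4.638 165.115]
side 0.77 [314.8, 145.5] [527.921   5.525 160.695]
side 408 [441.259  -1.545 158.77 ] [ 0.999  0.022 -0.04 ] -73.26849375064693 96.20784351410859 mid [452.717  -1.296 158.317] 172.2175727473027
```

View pics/m1.png

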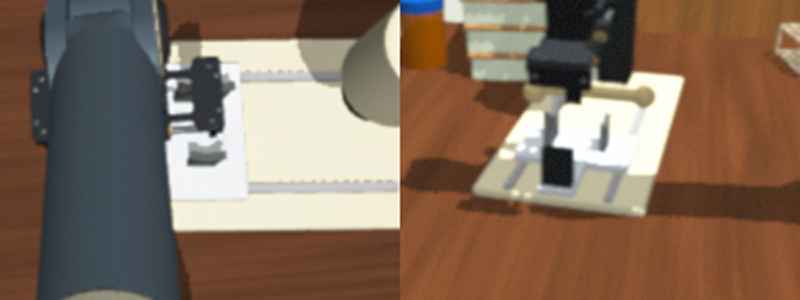

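The bone is level, with its knuckles toward +x (the left end in the side view, which is the wide-post side). Next I'll carry it over the cradle, a little lower.

Emit:
move_arm([
  {"tx": 0.05, "ty": -0.1, "tz": -0.2, "wx": 0, "wy": 0, "wz": -0.01},
  {"tx": 0.1, "ty": -0.25, "tz": -0.2, "wx": 0, "wy": 0, "wz": -0.01},
  {"tx": 0.16, "ty": -0.45, "tz": -0.2, "wx": 0, "wy": 0, "wz": -0.01},
  {"tx": 0.16, "ty": -0.6, "tz": -0.2, "wx": 0, "wy": 0, "wz": -0.01},
  {"tx": 0.16, "ty": -0.67, "tz": -0.2, "wx": 0, "wy": 0, "wz": -0.01},
])

```text
clock: 7.37
eef_pos: [494.3, -121.6, 116.6]
orientation: [0.101, 0.994, -0.038, -0.003]
force: [-0.2, 0.3, -1.5]
finger_gap: 17.4
finger_force: 20.0
```

Emit:
move_arm([
  {"tx": 0, "ty": 0, "tz": 0, "wx": 0, "wy": 0, "wz": 0},
  {"tx": 0, "ty": 0, "tz": 0, "wx": 0, "wy": 0, "wz": 0},
])

```text
clock: 7.53
eef_pos: [494.3, -117.3, 116.0]
orientation: [0.099, 0.994, -0.036, -0.004]
force: [-0.4, 0.3, -2.8]
finger_gap: 17.3
finger_force: 20.0
```

```bash
python3 bone.py; python3 -c "
import cv2
a=cv2.imread('pics/top_last.png')[130:280,320:520];b=cv2.imread('pics/side_last.png')[100:250,250:450]
cv2.imwrite('pics/m2.png',cv2.resize(cv2.hconcat([a,b]),(800,300),interpolation=cv2.INTER_CUBIC))"
```

```text
7.5333 tcp [ 494.289 -117.253  115.993] 
 [[ 0.997 -0.07  -0.014]
 [-0.071 -0.978 -0.197]
 [-0.     0.198 -0.98 ]] [-0.375  0.251 -2.759] 17.270893304646624 [-0.634  0.429  0.844  2.088 -0.173  0.748 -1.357]
side 0.63 [317.1, 141.4] [539.967 -94.917 131.222]
side 354 [467.965 -99.913 128.87 ] [ 0.999  0.018 -0.034] -74.3514005968713 93.20612282637836 mid [477.386 -99.739 128.547] 142.8667016489901
```

View pics/m2.png

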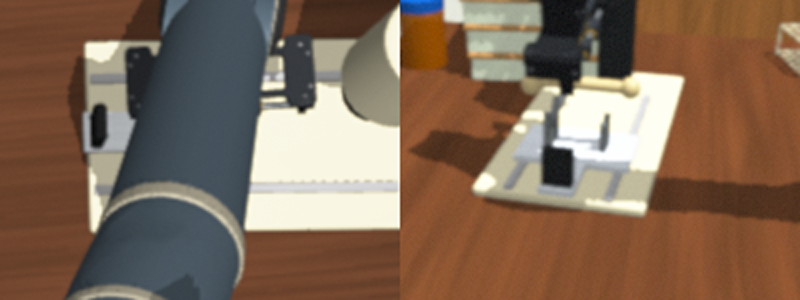

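```bash
cat > fit.py <<'E'
from h import *
from scipy.optimize import least_squares
np.set_printoptions(precision=1,suppress=True)
o=bot.get_obs();x,y,z=o['eef_pos'];print(o['eef_pos'])
c=cam('side');W=cloud(c);I=c['image'].astype(int)
tan=(I[...,0]-I[...,2]>18)&(I[...,0]-I[...,2]<110)&(I[...,1]>.75*I[...,0])
p=W[tan&(np.hypot(W[...,0]-x,W[...,1]-y)<130)&(W[...,2]>z-20)&(W[...,2]<z+35)]
e=p[p[:,0]<x-14-58]; e=e[np.abs(e[:,1]-y)<60]
f=least_squares(lambda s:np.linalg.norm(e-s,axis=1)-15,[x-84,y,z+11],loss='soft_l1');print('ball',len(e),f.x,np.abs(f.fun).mean())
s=p[(p[:,0]>x-14-52)&(p[:,0]<x-14-8)]
g=least_squares(lambda a:np.hypot(s[:,1]-a[0]-a[2]*(s[:,0]-x+44),s[:,2]-a[1]-a[3]*(s[:,0]-x+44))-9,[y,z+11,0,0],loss='soft_l1');print('shaft at x-44',len(s),g.x[:2],g.x[2:]*100,np.abs(g.fun).mean(),np.median(s,0))
E
python3 fit.py
```

```text
[ 494.9 -116.   116. ]
ball 95 [ 407.6 -107.5  127.7] 1.0641349764493744
shaft at x-44 101 [-110.5  127.4] [-8.3  2.6] 1.1694068176567967 [ 451.6 -103.6  130.6]
```

Emit:
move_arm([
  {"tx": 0.02, "ty": 0.008, "tz": -0.06, "wx": 0, "wy": 0, "wz": 0},
  {"tx": 0.02, "ty": 0.008, "tz": -0.12, "wx": 0, "wy": 0, "wz": 0},
  {"tx": 0.02, "ty": 0.008, "tz": -0.18, "wx": 0, "wy": 0, "wz": 0},
  {"tx": 0.02, "ty": 0.008, "tz": -0.24, "wx": 0, "wy": 0, "wz": 0},
  {"tx": 0.02, "ty": 0.008, "tz": -0.24, "wx": 0, "wy": 0, "wz": 0},
])

```text
clock: 8.3
eef_pos: [496.0, -115.9, 77.8]
orientation: [0.1, 0.994, -0.035, -0.006]
force: [0.2, 0.2, -2.0]
finger_gap: 17.5
finger_force: 20.0
```

Emit:
move_arm([
  {"tx": 0, "ty": 0, "tz": 0, "wx": 0, "wy": 0, "wz": 0},
  {"tx": 0, "ty": 0, "tz": 0, "wx": 0, "wy": 0, "wz": 0},
])

```text
clock: 8.47
eef_pos: [497.7, -116.4, 80.0]
orientation: [0.1, 0.994, -0.035, -0.004]
force: [0.7, 0.1, -1.7]
finger_gap: 17.4
finger_force: 20.0
```

```bash
python3 fit.py
python3 - <<'E'
from h import *
o=bot.get_obs();print(o['force'])
c=cam('side');W=cloud(c)
k=(W[...,2]>62)&(W[...,2]<93)&(abs(W[...,1]+112)<45)&(W[...,0]>430)&(W[...,0]<450)
I=c['image'].astype(int);k&=abs(I[...,0]-I[...,2])<15
p=W[k];print(len(p),p.min(0),p.max(0),np.median(p,0))
E
python3 -c "
from h import *
c=cam('side');b=c['image'][110:210,280:430,::-1]
cv2.imwrite('pics/m3.png',cv2.resize(b,(780,520),interpolation=cv2.INTER_CUBIC))"
```

```text
[ 497.7 -116.4   80. ]
ball 92 [ 410.3 -107.6   91.5] 0.9610963370598544
shaft at x-44 115 [-110.7   90.5] [-7.9  8.6] 3.424049500962903 [ 449.3 -103.7   94. ]
[-0.2804566  -0.47864926 -1.38399021]
24 [ 436.07633102 -120.39201755   62.1428105 ] [446.62153368 -87.79293159  79.65705277] [438.44506968 -92.54323882  68.79472753]
```

View pics/m3.png

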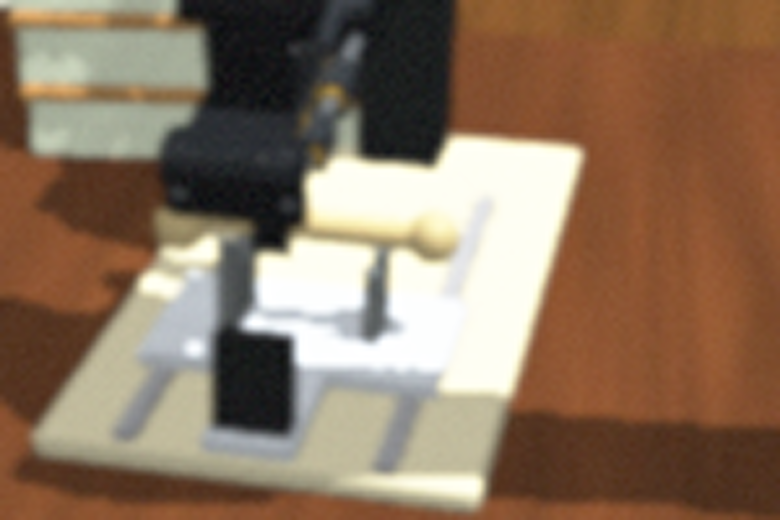

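The bone hovers just above both posts: the narrow post at crop (377,290) and the wide one at (237,270). Now I'll lower it slowly.

Emit:
move_arm([
  {"tx": 0, "ty": 0.008, "tz": -0.02, "wx": 0, "wy": 0, "wz": 0},
  {"tx": 0, "ty": 0.008, "tz": -0.04, "wx": 0, "wy": 0, "wz": 0},
  {"tx": 0, "ty": 0.008, "tz": -0.06, "wx": 0, "wy": 0, "wz": 0},
  {"tx": 0, "ty": 0.008, "tz": -0.08, "wx": 0, "wy": 0, "wz": 0},
  {"tx": 0, "ty": 0.008, "tz": -0.08, "wx": 0, "wy": 0, "wz": 0},
])

```text
clock: 9.03
eef_pos: [497.2, -114.8, 67.4]
orientation: [0.1, 0.994, -0.035, -0.004]
force: [0.2, 0.5, -2.0]
finger_gap: 17.4
finger_force: 20.0
```

Emit:
move_arm([
  {"tx": 0, "ty": 0, "tz": -0.005, "wx": 0, "wy": 0, "wz": 0},
  {"tx": 0, "ty": 0, "tz": -0.01, "wx": 0, "wy": 0, "wz": 0},
  {"tx": 0, "ty": 0, "tz": -0.01, "wx": 0, "wy": 0, "wz": 0},
  {"tx": 0, "ty": 0, "tz": -0.01, "wx": 0, "wy": 0, "wz": 0},
])

```text
clock: 9.37
eef_pos: [497.7, -115.0, 66.6]
orientation: [0.1, 0.994, -0.035, -0.003]
force: [-0.3, 0.4, -1.6]
finger_gap: 17.4
finger_force: 20.0
```

Emit:
move_arm([
  {"tx": 0, "ty": 0, "tz": -0.004, "wx": 0, "wy": 0, "wz": 0},
  {"tx": 0, "ty": 0, "tz": -0.008, "wx": 0, "wy": 0, "wz": 0},
  {"tx": 0, "ty": 0, "tz": -0.012, "wx": 0, "wy": 0, "wz": 0},
  {"tx": 0, "ty": 0, "tz": -0.012, "wx": 0, "wy": 0, "wz": 0},
  {"tx": 0, "ty": 0, "tz": -0.012, "wx": 0, "wy": 0, "wz": 0},
])

```text
clock: 9.78
eef_pos: [497.7, -114.9, 64.7]
orientation: [0.1, 0.994, -0.035, -0.004]
force: [-0.1, 0.2, -2.3]
finger_gap: 17.1
finger_force: 20.0
```

Emit:
move_arm([
  {"tx": 0, "ty": 0, "tz": -0.005, "wx": 0, "wy": 0, "wz": 0},
  {"tx": 0, "ty": 0, "tz": -0.01, "wx": 0, "wy": 0, "wz": 0},
  {"tx": 0, "ty": 0, "tz": -0.01, "wx": 0, "wy": 0, "wz": 0},
  {"tx": 0, "ty": 0, "tz": -0.01, "wx": 0, "wy": 0, "wz": 0},
])

```text
clock: 10.12
eef_pos: [498.0, -115.6, 63.6]
orientation: [0.1, 0.994, -0.035, -0.003]
force: [-0.5, -2.9, 2.1]
finger_gap: 17.5
finger_force: 20.0
```

Emit:
move_arm([
  {"tx": 0, "ty": -0.01, "tz": 0, "wx": 0, "wy": 0, "wz": 0},
  {"tx": 0, "ty": -0.01, "tz": -0.005, "wx": 0, "wy": 0, "wz": 0},
  {"tx": 0, "ty": -0.01, "tz": -0.007, "wx": 0, "wy": 0, "wz": 0},
  {"tx": 0, "ty": -0.01, "tz": -0.007, "wx": 0, "wy": 0, "wz": 0},
])

```text
clock: 10.45
eef_pos: [498.0, -116.3, 63.3]
orientation: [0.099, 0.994, -0.035, -0.003]
force: [-3.1, 1.9, 13.9]
finger_gap: 17.5
finger_force: 20.0
```

Seated: 14 N upward and the side force is balanced. I'll ease off slightly and open.

Emit:
move_arm([
  {"tx": 0, "ty": 0, "tz": 0.004, "wx": 0, "wy": 0, "wz": 0},
  {"tx": 0, "ty": 0, "tz": 0.004, "wx": 0, "wy": 0, "wz": 0},
], squeeze=5)

```text
clock: 10.62
eef_pos: [498.1, -116.3, 63.2]
orientation: [0.1, 0.994, -0.035, -0.003]
force: [-1.2, 0.5, 6.6]
finger_gap: 17.9
finger_force: 5.0
```

Emit:
move_arm([
  {"tx": 0, "ty": 0, "tz": 0, "wx": 0, "wy": 0, "wz": 0},
  {"tx": 0, "ty": 0, "tz": 0, "wx": 0, "wy": 0, "wz": 0},
  {"tx": 0, "ty": 0, "tz": 0, "wx": 0, "wy": 0, "wz": 0},
  {"tx": 0, "ty": 0, "tz": 0, "wx": 0, "wy": 0, "wz": 0},
  {"tx": 0, "ty": 0, "tz": 0, "wx": 0, "wy": 0, "wz": 0},
], claw=-0.1)

```text
clock: 11.03
eef_pos: [497.5, -116.3, 62.6]
orientation: [0.1, 0.994, -0.035, -0.004]
force: [-0.0, 0.5, -0.5]
finger_gap: 42.3
finger_force: 0.0
```

```bash
python3 fit.py
```

```text
[ 497.5 -116.3   62.6]
ball 87 [408.9 -89.4  85.2] 4.056280372579951
shaft at x-44 98 [-110.5   75.1] [-7.5  5. ] 2.496200782307535 [ 453.6 -104.2   79. ]
```

Emit:
move_arm([
  {"tx": 0, "ty": 0.02, "tz": 0.1, "wx": 0, "wy": 0, "wz": 0},
  {"tx": 0, "ty": 0.05, "tz": 0.25, "wx": 0, "wy": 0, "wz": 0},
  {"tx": 0, "ty": 0.09, "tz": 0.45, "wx": 0, "wy": 0, "wz": 0},
  {"tx": 0, "ty": 0.13, "tz": 0.65, "wx": 0, "wy": 0, "wz": 0},
  {"tx": 0, "ty": 0.15, "tz": 0.75, "wx": 0, "wy": 0, "wz": 0},
])

```text
clock: 11.5
eef_pos: [499.1, -93.8, 178.0]
orientation: [0.1, 0.994, -0.035, -0.002]
force: [-0.1, -0.3, -0.7]
finger_gap: 47.9
finger_force: 0.0
```

Emit:
move_arm([
  {"tx": 0, "ty": 0.25, "tz": 0, "wx": 0, "wy": 0, "wz": 0},
  {"tx": 0, "ty": 0.5, "tz": 0, "wx": 0, "wy": 0, "wz": 0},
  {"tx": -0.04, "ty": 0.75, "tz": 0, "wx": 0, "wy": 0, "wz": 0},
  {"tx": -0.04, "ty": 1.0, "tz": 0, "wx": 0, "wy": 0, "wz": 0},
  {"tx": -0.04, "ty": 1.0, "tz": 0, "wx": 0, "wy": 0, "wz": 0},
], claw=1)

```text
clock: 11.92
eef_pos: [492.0, 64.9, 174.5]
orientation: [0.099, 0.995, -0.028, -0.003]
force: [0.3, 0.2, -0.5]
finger_gap: 22.2
finger_force: 0.0
```

Run:
```python
from h import *
np.set_printoptions(precision=1,suppress=True)
print(bot.get_obs()['eef_pos'])
for n in('top','side'):
    c=cam(n);W=cloud(c);I=c['image'].astype(int);X,Y,Z=[W[...,i] for i in range(3)]
    tan=(I[...,0]-I[...,2]>18)&(I[...,0]-I[...,2]<110)&(I[...,1]>.75*I[...,0])
    k=tan&(abs(X-480)<110)&(abs(Y+112)<50)&(Z>63)&(Z<110)
    p=W[k];m=p.mean(0);d=np.linalg.svd(p-m)[2][0];d*=np.sign(d[0]);a=(p-m)@d
    print(n,len(p),m,d*100,a.min(),a.max(),'mid',m+d*(a.min()+a.max())/2,p[:,2].max())
    s=p[abs((p-m)@d-(a.min()+a.max())/2)<30];print(' shaft top z',np.percentile(s[:,2],[50,90,98]) if len(s) else 0)
    q=W[(abs(X-488)<40)&(abs(Y-13)<30)&(Z>70)&(Z<95)];print(' handle',len(q),q.min(0) if len(q) else 0,q.max(0) if len(q) else 0)
a=cam('top')['image'][140:260,350:510];b=cam('side')['image'][100:220,270:430]
cv2.imwrite('pics/m4.png',cv2.resize(np.hstack([a,b])[...,::-1],(800,300),interpolation=cv2.INTER_CUBIC))
```

```text
[492.   64.9 174.5]
top 734 [ 489.8 -111.1   82.7] [99.7 -7.2  0.7] -93.84795614432905 73.37119497625767 mid [ 479.6 -110.3   82.7] 95.4171394060068
 shaft top z [81.9 85.2 87.2]
 handle 94 [467.5   4.9  74.6] [509.5  21.6  91.2]
side 425 [ 483.5 -103.8   79.2] [99.9 -3.7  1. ] -87.0107121381772 79.31385054145954 mid [ 479.7 -103.7   79.2] 93.43962903128231
 shaft top z [78.7 83.8 84.8]
 handle 132 [467.6   3.7  70.1] [511.   24.   87.8]
```

View pics/m4.png

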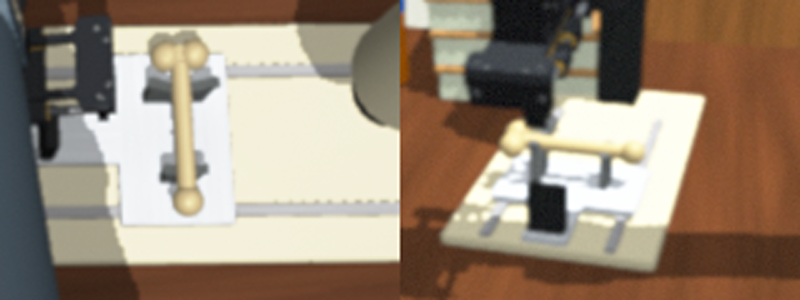

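The bone lies in both notches with its knuckles past the wide post. In the top half of the crop they are at (180,50) and the single ball is at (188,200). Next I'll go down behind the handle.

Emit:
move_arm([
  {"tx": -0.02, "ty": 0, "tz": -0.2, "wx": 0, "wy": 0, "wz": 0},
  {"tx": -0.02, "ty": 0, "tz": -0.4, "wx": 0, "wy": 0, "wz": 0},
  {"tx": -0.02, "ty": 0, "tz": -0.6, "wx": 0, "wy": 0, "wz": 0},
  {"tx": -0.02, "ty": 0, "tz": -0.74, "wx": 0, "wy": 0, "wz": 0},
  {"tx": -0.02, "ty": 0, "tz": -0.74, "wx": 0, "wy": 0, "wz": 0},
])

```text
clock: 12.53
eef_pos: [485.7, 53.6, 61.3]
orientation: [0.102, 0.994, -0.036, -0.007]
force: [-0.2, -0.3, -0.3]
finger_gap: 0.5
finger_force: 0.0
```

Emit:
move_arm([
  {"tx": 0, "ty": -0.03, "tz": -0.01, "wx": 0, "wy": 0, "wz": 0},
  {"tx": 0, "ty": -0.06, "tz": -0.01, "wx": 0, "wy": 0, "wz": 0},
  {"tx": 0, "ty": -0.09, "tz": -0.01, "wx": 0, "wy": 0, "wz": 0},
  {"tx": 0, "ty": -0.12, "tz": -0.01, "wx": 0, "wy": 0, "wz": 0},
  {"tx": 0, "ty": -0.12, "tz": -0.01, "wx": 0, "wy": 0, "wz": 0},
])

```text
clock: 12.95
eef_pos: [489.2, 36.8, 63.9]
orientation: [0.1, 0.994, -0.036, -0.003]
force: [-0.1, 0.4, -0.3]
finger_gap: 0.3
finger_force: 0.0
```

Emit:
move_arm([
  {"tx": 0, "ty": -0.02, "tz": 0, "wx": 0, "wy": 0, "wz": 0},
  {"tx": 0, "ty": -0.04, "tz": 0, "wx": 0, "wy": 0, "wz": 0},
  {"tx": 0, "ty": -0.07, "tz": 0, "wx": 0, "wy": 0, "wz": 0},
  {"tx": -0.01, "ty": -0.1, "tz": 0, "wx": 0, "wy": 0, "wz": 0},
  {"tx": -0.01, "ty": -0.13, "tz": 0, "wx": 0, "wy": 0, "wz": 0},
])

```text
clock: 13.37
eef_pos: [487.9, 19.2, 63.0]
orientation: [0.099, 0.994, -0.034, -0.003]
force: [1.8, 2.4, 0.2]
finger_gap: 0.6
finger_force: 1.5
```

Emit:
move_arm([
  {"tx": 0, "ty": -0.04, "tz": 0, "wx": 0, "wy": 0, "wz": 0},
  {"tx": 0, "ty": -0.08, "tz": 0, "wx": 0, "wy": 0, "wz": 0},
  {"tx": -0.01, "ty": -0.12, "tz": 0, "wx": 0, "wy": 0, "wz": 0},
  {"tx": -0.01, "ty": -0.16, "tz": 0, "wx": 0, "wy": 0, "wz": 0},
  {"tx": -0.015, "ty": -0.2, "tz": 0, "wx": 0, "wy": 0, "wz": 0},
])

```text
clock: 13.78
eef_pos: [485.4, -12.1, 62.9]
orientation: [0.1, 0.994, -0.035, -0.003]
force: [2.2, 2.6, 0.2]
finger_gap: 0.4
finger_force: 1.5
```

Emit:
move_arm([
  {"tx": 0, "ty": -0.04, "tz": 0, "wx": 0, "wy": 0, "wz": 0},
  {"tx": 0, "ty": -0.08, "tz": 0, "wx": 0, "wy": 0, "wz": 0},
  {"tx": -0.01, "ty": -0.12, "tz": 0, "wx": 0, "wy": 0, "wz": 0},
  {"tx": -0.01, "ty": -0.16, "tz": 0, "wx": 0, "wy": 0, "wz": 0},
  {"tx": -0.015, "ty": -0.2, "tz": 0, "wx": 0, "wy": 0, "wz": 0},
])

```text
clock: 14.2
eef_pos: [482.7, -42.0, 62.8]
orientation: [0.1, 0.994, -0.035, -0.003]
force: [2.4, 2.7, 1.0]
finger_gap: 0.4
finger_force: 1.5
```

Emit:
move_arm([
  {"tx": 0, "ty": -0.04, "tz": 0, "wx": 0, "wy": 0, "wz": 0},
  {"tx": 0, "ty": -0.08, "tz": 0, "wx": 0, "wy": 0, "wz": 0},
  {"tx": -0.01, "ty": -0.12, "tz": 0, "wx": 0, "wy": 0, "wz": 0},
  {"tx": -0.01, "ty": -0.16, "tz": 0, "wx": 0, "wy": 0, "wz": 0},
  {"tx": -0.013, "ty": -0.2, "tz": 0, "wx": 0, "wy": 0, "wz": 0},
])

```text
clock: 14.62
eef_pos: [480.4, -72.0, 62.7]
orientation: [0.1, 0.994, -0.035, -0.004]
force: [1.5, 3.0, 0.5]
finger_gap: 0.7
finger_force: 1.5
```

Emit:
move_arm([
  {"tx": 0, "ty": -0.03, "tz": 0, "wx": 0, "wy": 0, "wz": 0},
  {"tx": 0, "ty": -0.06, "tz": 0, "wx": 0, "wy": 0, "wz": 0},
  {"tx": -0.005, "ty": -0.08, "tz": 0, "wx": 0, "wy": 0, "wz": 0},
  {"tx": -0.01, "ty": -0.1, "tz": 0, "wx": 0, "wy": 0, "wz": 0},
  {"tx": -0.01, "ty": -0.12, "tz": 0, "wx": 0, "wy": 0, "wz": 0},
])

```text
clock: 15.03
eef_pos: [479.1, -89.5, 62.7]
orientation: [0.1, 0.994, -0.035, -0.004]
force: [0.3, 2.6, 0.4]
finger_gap: 0.7
finger_force: 1.4
```

Emit:
move_arm([
  {"tx": 0, "ty": -0.015, "tz": 0, "wx": 0, "wy": 0, "wz": 0},
  {"tx": 0, "ty": -0.03, "tz": 0, "wx": 0, "wy": 0, "wz": 0},
  {"tx": 0, "ty": -0.045, "tz": 0, "wx": 0, "wy": 0, "wz": 0},
  {"tx": -0.005, "ty": -0.06, "tz": 0, "wx": 0, "wy": 0, "wz": 0},
  {"tx": -0.005, "ty": -0.07, "tz": 0, "wx": 0, "wy": 0, "wz": 0},
])

```text
clock: 15.45
eef_pos: [478.3, -100.2, 62.7]
orientation: [0.1, 0.994, -0.035, -0.004]
force: [-0.6, 3.1, -0.8]
finger_gap: 0.3
finger_force: 1.3
```

```bash
cat > car.py <<'E'
from h import *
np.set_printoptions(precision=1,suppress=True)
c=cam('top');W=cloud(c);I=c['image'].astype(int)
p=W[(abs(W[...,0]-475)<80)&(W[...,1]<-60)&(W[...,1]>-330)&(W[...,2]>26)&(W[...,2]<35)&(I.min(-1)>150)&(I[...,0]-I[...,2]<18)]
print('deck top',len(p),p.min(0),p.max(0),np.percentile(p[:,1],[1,99]))
c=cam('side');save(c,'side_end.png');W=cloud(c);I=c['image'].astype(int)
q=W[(abs(W[...,0]-480)<40)&(W[...,1]<-60)&(W[...,1]>-200)&(W[...,2]>40)&(W[...,2]<84)&(I.max(-1)<60)];print('black',len(q),q.min(0),q.max(0),np.median(q,0))
E
python3 car.py
```

```text
deck top 1514 [ 395. -298.   26.] [ 554.7 -137.2   35. ] [-294.9 -146.9]
black 88 [ 462.2 -114.7   40.1] [496.3 -87.   73.1] [ 477.6 -108.2   52.4]
```

Emit:
move_arm([
  {"tx": 0, "ty": -0.02, "tz": 0, "wx": 0, "wy": 0, "wz": 0},
  {"tx": 0, "ty": -0.04, "tz": 0, "wx": 0, "wy": 0, "wz": 0},
  {"tx": 0, "ty": -0.06, "tz": 0, "wx": 0, "wy": 0, "wz": 0},
  {"tx": -0.005, "ty": -0.07, "tz": 0, "wx": 0, "wy": 0, "wz": 0},
  {"tx": -0.005, "ty": -0.07, "tz": 0, "wx": 0, "wy": 0, "wz": 0},
])

```text
clock: 15.97
eef_pos: [477.7, -111.1, 62.9]
orientation: [0.1, 0.994, -0.035, -0.003]
force: [0.0, 0.9, -0.5]
finger_gap: 0.7
finger_force: 0.4
```

Emit:
move_arm([
  {"tx": 0, "ty": -0.015, "tz": 0, "wx": 0, "wy": 0, "wz": 0},
  {"tx": 0, "ty": -0.03, "tz": 0, "wx": 0, "wy": 0, "wz": 0},
  {"tx": 0, "ty": -0.03, "tz": 0, "wx": 0, "wy": 0, "wz": 0},
])

```text
clock: 16.22
eef_pos: [477.5, -115.5, 62.8]
orientation: [0.1, 0.994, -0.035, -0.004]
force: [-0.7, 0.9, 0.1]
finger_gap: 0.3
finger_force: 0.5
```

Emit:
move_arm([
  {"tx": 0, "ty": -0.015, "tz": 0, "wx": 0, "wy": 0, "wz": 0},
  {"tx": 0, "ty": -0.03, "tz": 0, "wx": 0, "wy": 0, "wz": 0},
  {"tx": 0, "ty": -0.03, "tz": 0, "wx": 0, "wy": 0, "wz": 0},
])

```text
clock: 16.47
eef_pos: [477.6, -116.9, 62.7]
orientation: [0.098, 0.995, -0.034, -0.004]
force: [-3.8, 10.5, 5.3]
finger_gap: 0.8
finger_force: 4.9
```

Emit:
move_arm([
  {"tx": 0, "ty": -0.01, "tz": 0, "wx": 0, "wy": 0, "wz": 0},
  {"tx": 0, "ty": -0.01, "tz": 0, "wx": 0, "wy": 0, "wz": 0},
])

```text
clock: 16.63
eef_pos: [477.7, -116.9, 62.6]
orientation: [0.097, 0.995, -0.034, -0.005]
force: [-3.1, 13.7, 8.1]
finger_gap: 0.1
finger_force: 6.7
```

```bash
python3 car.py
```

```text
deck top 1339 [ 395.  -313.3   26. ] [ 554.8 -161.1   34.9] [-310.  -168.5]
black 91 [ 461.3 -132.3   40.2] [ 495.7 -102.    74.5] [ 476.9 -124.1   53.4]
```

It's at the stop: the force rises with no motion, and the handle face is at y≈-124 as predicted. I'll back off.

Emit:
move_arm([
  {"tx": 0, "ty": 0.1, "tz": 0, "wx": 0, "wy": 0, "wz": 0},
  {"tx": 0.01, "ty": 0.3, "tz": 0, "wx": 0, "wy": 0, "wz": 0},
  {"tx": 0.02, "ty": 0.55, "tz": 0.1, "wx": 0, "wy": 0, "wz": 0},
  {"tx": 0.03, "ty": 0.8, "tz": 0.3, "wx": 0, "wy": 0, "wz": 0},
  {"tx": 0.03, "ty": 1.0, "tz": 0.5, "wx": 0, "wy": 0, "wz": 0},
])

```text
clock: 17.15
eef_pos: [482.1, 24.9, 133.2]
orientation: [0.101, 0.994, -0.034, -0.004]
force: [1.2, 0.1, -0.1]
finger_gap: 0.3
finger_force: 0.0
```

Emit:
move_arm([
  {"tx": 0, "ty": 0.25, "tz": 0.2, "wx": 0, "wy": 0, "wz": 0},
  {"tx": 0, "ty": 0.5, "tz": 0.4, "wx": 0, "wy": 0, "wz": 0},
  {"tx": 0, "ty": 0.7, "tz": 0.4, "wx": 0, "wy": 0, "wz": 0},
  {"tx": 0, "ty": 0.7, "tz": 0.4, "wx": 0, "wy": 0, "wz": 0},
  {"tx": 0, "ty": 0.7, "tz": 0.4, "wx": 0, "wy": 0, "wz": 0},
])

```text
clock: 17.57
eef_pos: [483.3, 131.4, 193.4]
orientation: [0.1, 0.994, -0.032, -0.002]
force: [0.1, -1.2, 0.2]
finger_gap: 0.7
finger_force: 0.0
```

```bash
python3 car.py; python3 -c "
from h import *
b=cam('top');W=cloud(b)
for n in('jar_tall','jar_short','specimen_tray'):print(n,[(r['point'],r['confidence']) for r in bot.spot_point('top',n)[:2]])
a=b['image'][120:260,330:520];b=cam('side')['image'][60:200,270:460]
cv2.imwrite('pics/m5.png',cv2.resize(np.hstack([a,b])[...,::-1],(800,295),interpolation=cv2.INTER_CUBIC))"
```

```text
deck top 2108 [ 395.1 -313.1   26. ] [554.9 -62.2  35. ] [-308.6 -120.7]
black 150 [ 461.4 -130.2   40.1] [ 495.1 -118.8   83.9] [ 477.2 -125.5   61.9]
jar_tall [([302.7, 118.9], 0.45)]
jar_short [([260.6, 124.5], 0.61)]
specimen_tray [([140.6, 167.6], 0.66)]
```

View pics/m5.png

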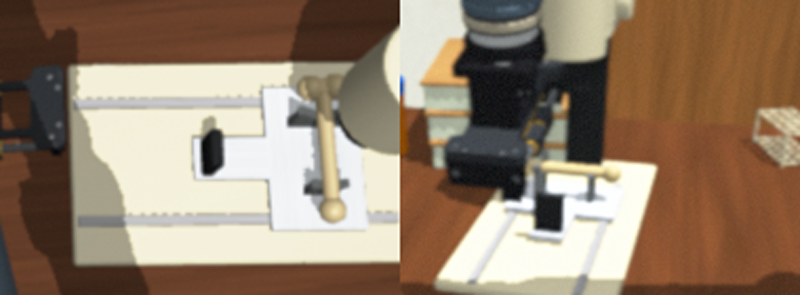

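The bone is still in both notches, and the handle at crop (212,152) is fully home. The jars and tray haven't moved, and the arm is clear.

```bash
python3 -c "
from plant import bot
print(bot.finish_job())"
```

```text
the job is handed in; nothing more can be done
None
```

The bone was set gently into both notches, knuckles on the wider-post side, and released; the carriage was then pushed home to its stop. The jars and tray were not touched, and the job was handed in at about 18 s on the clock (verdict not shown).

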